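# Sort the stray loop tool and jar into their trays

### The job

Two things were left out on the table: the wire loop tool with the dark wooden handle and the dark blue jar with the black lid. Sort them into the trays by kind: lay the loop tool flat on the floor of the light wooden tool tray, beside the brush, and stand the jar upright on the floor of the green jar tray, beside the cream jar.

Things in the scene. Friction and masses are not known exactly. Their poses are not given: they have to be found in the camera images.
- loop_tool: Wire loop tool: dark reddish-brown round wooden handle, brass ferrule, wire loop at one end; 170 mm long, about 34 mm wide at the loop, 13 mm high, 30 g, loose, lying on the table. Origin: middle of its length, on its underside; its y axis runs along its length, z up. To be gripped across the 12 mm wide handle at the origin, where it balances.
- blue_jar: Dark blue screw-lid jar with a black lid, closed and rigid, standing upright on the table: 56 mm diameter, 70 mm high, 160 g, loose. Origin: centre of its underside, z up. (A lighter blue jar with a white lid further back is not part of the job.)
- tool_tray: Tool tray: open tray of light wood, fixed to the table. Inside 210 mm long (its x axis) and 140 mm wide (its y axis), walls 6 mm thick, rim 26 mm above the table, inner floor 6 mm above the table. Origin: centre of its underside, z up. A 198 mm brush is fixed in it along x at y = +52 mm (occupying y = 46 to 58 mm, 11 mm high); the rest is empty.
- jar_tray: Jar tray: open green painted tray, fixed to the table. Inside 170 mm long (its x axis) and 140 mm wide (its y axis), walls 6 mm thick, rim 26 mm above the table, inner floor 6 mm above the table. Origin: centre of its underside, z up. A cream jar of 56 mm diameter and 70 mm height is fixed in it at x = +45 mm, y = 0; the other end (around x = -35 mm) is empty. The two trays change places from start to start.
Things that resemble listed ones, but are neither listed nor needed, are in the scene too. Leave any turquoise look-alike of the blue_jar alone.

How it is judged:
By the outcome, as a careful person would: the job done as asked, in the order asked, and still so for the second after the job is handed in, with the robot touching nothing.
It also fails if it takes over 61 s, if anything falls off the work surface, if the arm or the gripper's body presses on something with over 40 N, if the wrist force passes 120 N, or if a joint passes its speed limit or range.

### The arm

A 7-joint arm with a two-finger parallel gripper is mounted at the origin on a cart in front of the work surface, level with it; the furniture and walls round the work are solid. World frame = base frame: x ahead of the robot, y to its left, z up, the work surface at z = 0. Lengths are in mm, angles in rad, forces in N, time in s.
With the tool pointing down it reaches from about 425 to 925 mm from the base axis. Payload 6.8 kg.
Tool frame: the origin (TCP) lies on the centre line of the jaws, within the pads' length; the fingertips stand 14 mm ahead of it and the grasp point (between the pads) lies 5 mm behind it (bot.nose_length is the distance from the TCP to the fingertips, in mm); z points along the fingers, y is the line along which they close (so a half turn about z gives the same grasp; the last joint's range is limited). The gripper opens to 85 mm and grips with 20 to 120 N. Pads are 22 mm wide; open, the fingers measure 114 mm over their backs; the gripper's body (76 mm by 85 mm) begins 54 mm behind the grasp point. The pads swing forward as they close: fully open they stand 13 mm farther back than shut.
Start: joints at [1.125, 0.477, 0.022, 1.555, -0.011, 1.109, -0.083], TCP at [223.713, -636.867, 219.308] pointing down, gripper open.
Joint ranges: [-2.96, 2.96], [-0.34, 2.1], [-1.41, 1.46], [0.24, 2.44], [-1.37, 4.51], [0.17, 1.92], [-2.96, 2.96]. Speed limits (rad/s): [2.39, 2.39, 3.14, 3.14, 3.14, 3.14, 3.14].

### API

Orientations are given as a unit quaternion [x, y, z, w].
In Python, from cell import bot gives the robot as it stands.
- The arm moves only by the tool arm_command, never from a script. Its argument "plan" is a list of rows, each a list of 5 numbers: the shift along the tool's x, y, z in mm, then the turn about the tool's z in rad, then the finger opening in mm, from 0 to 85.4. In form: [[x, y, z, yaw, jaw], ...]. A call has 1 to 12 rows; each row is the pose to reach, as a shift and turn from the pose commanded when the call began, along the tool's axes at that moment; what a row does not reach only later rows make up. A row lasts 1/12 s, in which the tool goes at most 41.7 mm and 7.16 degrees, less where a joint would pass 70% of its speed; a pose out of reach is approached as far as the arm can. A call with a gripper value outside its range is refused whole. The fingers move at their own pace and stop on an object; "grip_force" is the grip in N (left out, the last holds). Time passes only in rows, so rows that repeat a pose let the fingers close. It gives the time, the measured TCP pose, the force, the opening and the grip force at its end, in the units of the state.
- bot.read_state(): the state, without advancing time (a new reading comes with each control period).
- bot.grab_frame(name): name is "scene" or "top" or "wrist"; returns a dict with "frame" (400x640x3 uint8, red, green, blue), "depth" (400x640 float32, mm along the optical axis (not along the pixel's ray), 0 where there is no reading), "fov_y" (degrees; the focal length in pixels is half the picture's height over the tangent of half this angle, whatever the lens; pixels are square), "cx", "cy" (the principal point, pixels), "R" (3x3) and "t" (3): a world point X has camera coordinates R X + t; the wrist camera has in their place "hand_eye" (4x4, takes a point from camera to tool coordinates, whose origin is the TCP and whose axes are the flange's). Camera axes: x right, y down, z forward; pixel columns grow to the right and rows downward; lengths in mm; the calibration is good to about 2 mm. A picture is of the moment at which its call begins: read the wrist's pose just before it.
- bot.hand_in(): hands the job in; it is judged then, once.
The state is a dict: "time_s": time; "joints": joint angles; "joint_vel": joint speeds; "tau": joint torques, N m; "ee_pos": TCP position; "eef_rot": TCP orientation; "wrist_force": force on the tool from outside, world axes, zero at the start; "moment": the same for the moment, N m; "width": opening from 0.0 (shut) to 1.0 (fully open); "grasp_force": force on a finger pad.
Only numpy, scipy, OpenCV 4.12 (cv2) and the standard library are available. Lean on these libraries where they do the work, as an engineer would, in place of code of your own. Each camera call takes 0.05 s, during which the arm holds its last target. There are 200 camera calls.

## Working session

There is one attempt and no reset: what is moved stays moved. The work goes in short steps, Python scripts to look and compute and a tool call to move; the robot and the scene stay as the last step left them, time stands still between calls to the robot, and variables do not carry over. Pictures are saved under pics/ and viewed, at most 10 in all, crops included, and the job is handed in when it is done.

Besides the shell and the picture viewer there is one more tool, called after "Call:" as name(argument=value, ...) on one line, values as JSON. arm_command: Moves the arm, as the interface text tells. Its arguments: {"type":"object","properties":{"plan":{"type":"array"},"grip_force":{"type":"number"}},"required":["plan"]}

```bash
mkdir -p pics; ls; python3 - <<'E'
from cell import bot
import cv2,pickle
s=bot.read_state();print(s)
d={}
for n in("scene","top"):
    f=bot.grab_frame(n);d[n]=f
    print(n,f["fov_y"],f["cx"],f["cy"],f.get("R"),f.get("t"))
    cv2.imwrite(f"pics/{n}0.png",f["frame"][:,:,::-1])
pickle.dump(d,open("f0.pkl","wb"))
E
```

```text
pics
{'time_s': 0.0, 'joints': array([ 1.12488712,  0.47777909,  0.0223428 ,  1.55648585, -0.0115027 ,
        1.10930159, -0.08313152]), 'joint_vel': array([-0.00068178, -0.00128243, -0.0008688 , -0.00012247, -0.00054945,
       -0.00133111,  0.00079626]), 'tau': array([ 2.12166549e-05, -5.96443963e+01,  1.60828594e+00, -2.81190276e+01,
        1.25080286e-02,  9.55667929e-03, -2.63327144e-05]), 'ee_pos': array([ 223.48104641, -636.26047354,  218.32537126]), 'eef_rot': array([ 9.85770271e-01,  1.68095573e-01, -2.21816633e-04, -8.95779297e-04]), 'wrist_force': array([-0.1762854 ,  0.29556786,  0.21844394]), 'moment': array([-0.02340777, -0.01623046,  0.0041949 ]), 'grasp_force': 0.0, 'width': 0.9991761327665375}
scene 53.441790328315086 318.9657536132737 200.33184689459182 [[ 0.67232976 -0.74004748 -0.01739024]
 [-0.49885564 -0.43560128 -0.74926269]
 [ 0.54691476  0.51242682 -0.66204456]] [-319.72862109  362.99420483  544.32903896]
top 44.71247897827696 321.6146932766743 207.17044813084792 [[-0.01723592 -0.99938382  0.03057619]
 [-0.98222565  0.01120744 -0.18736909]
 [ 0.18691095 -0.03326219 -0.98181359]] [ 75.57205608 570.10739077 878.78676362]
```

View pics/scene0.png

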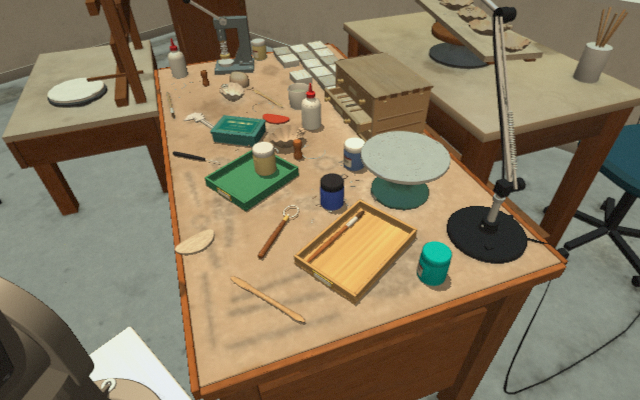

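View pics/top0.png

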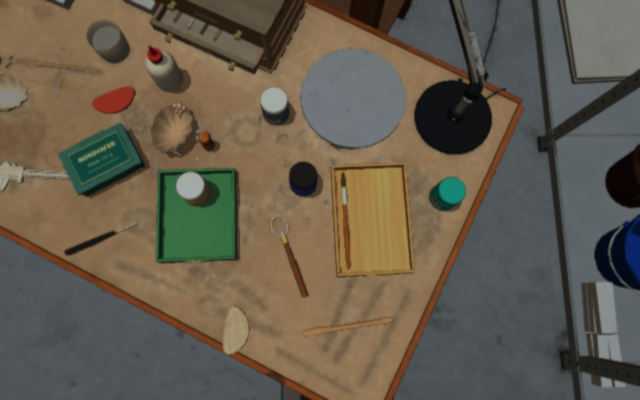

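The scene view shows the loop tool near (280,235), the blue jar at (332,192), the wooden tray at (356,250) and the green tray at (252,180). In the top view the tool runs from (279,222) to (305,295). The jar lid is at (303,178), the tool tray covers (333–412,165–276) and the jar tray (158–238,168–262).

```bash
cat > h.py <<'E'
import numpy as np,cv2
def K(f): return 200/np.tan(np.radians(f["fov_y"])/2)
def cast(f,uv,z,Rt=None):
    uv=np.atleast_2d(np.asarray(uv,float)); R,t=Rt or (np.array(f["R"]),np.array(f["t"]))
    d=np.c_[(uv[:,0]-f["cx"])/K(f),(uv[:,1]-f["cy"])/K(f),np.ones(len(uv))]@R
    c=-R.T@t; return c+d*((z-c[2])/d[:,2])[:,None]
def points(f,Rt=None):
    R,t=Rt or (np.array(f["R"]),np.array(f["t"]))
    v,u=np.mgrid[:400,:640]; z=f["depth"]
    return (np.dstack([(u-f["cx"])/K(f)*z,(v-f["cy"])/K(f)*z,z])-t)@R
E
python3 - <<'E'
import pickle;from h import *
d=pickle.load(open("f0.pkl","rb"));f=d["top"];P=points(f)
hsv=cv2.cvtColor(f["frame"],cv2.COLOR_RGB2HSV)
for n,(u,v) in dict(tab=(280,150),ttfloor=(375,220),jtfloor=(198,235),lid=(303,172),cream=(190,183),handle=(295,268)).items(): print(n,P[v,u].round(1),hsv[v,u])
# rims by height
def rim(n,box):
    u0,v0,u1,v1=box; m=np.zeros((400,640),bool); m[v0:v1,u0:u1]=1
    m&=(P[:,:,2]>19)&(P[:,:,2]<31); 
    q=P[m][:,:2].astype(np.float32); r=cv2.minAreaRect(q); print(n,m.sum(),r, cv2.boxPoints(r).round(0).tolist())
rim("tool",(326,155,420,284)); rim("jar",(150,160,244,270))
# image-based tray for jar tray: green mask
g=((hsv[:,:,0]>60)&(hsv[:,:,0]<90)&(hsv[:,:,1]>120)).astype(np.uint8); g[:,:150]=0;g[:160]=0;g[:,245:]=0;g[275:]=0
c=max(cv2.findContours(g,0,1)[0],key=cv2.contourArea); r=cv2.minAreaRect(cast(f,c[:,0],26)[:,:2].astype(np.float32)); print("green",r)
# lid
m=(P[:,:,2]>60)&(P[:,:,2]<80); m[:,:280]=0;m[:,325:]=0;m[:155]=0;m[205:]=0
print("lid",m.sum(),cv2.minEnclosingCircle(P[m][:,:2].astype(np.float32)),P[m].mean(0))
m=(P[:,:,2]>60)&(P[:,:,2]<80); m[:,:170]=0;m[:,215:]=0;m[:165]=0;m[215:]=0
print("cream",m.sum(),cv2.minEnclosingCircle(P[m][:,:2].astype(np.float32)),P[m].mean(0))
# handle
m=((hsv[:,:,2]<140)&(hsv[:,:,1]>130)&((hsv[:,:,0]<14)|(hsv[:,:,0]>170))).astype(np.uint8); m[:,:265]=0;m[:,320:]=0;m[:210]=0;m[305:]=0
c=max(cv2.findContours(m,0,1)[0],key=cv2.contourArea); q=cast(f,c[:,0],7)[:,:2].astype(np.float32); print("handle",cv2.boundingRect(c),cv2.minAreaRect(q),cv2.boxPoints(cv2.minAreaRect(q)).tolist())
print("ends",cast(f,[(279,216),(305.5,296)],5))
E
```

```text
tab [702.  149.5   1.3] [ 16 100 140]
ttfloor [552.1 -40.7   8.6] [ 20 140 162]
jtfloor [526.6 310.8   7.5] [ 67 129 113]
lid [636.2 102.2  70.6] [18 47 27]
cream [614.5 312.5  80. ] [ 69  11 170]
handle [458.5 120.   14.1] [ 11 185  95]
tool 1251 ((554.1533813476562, -32.417022705078125), (224.8278350830078, 152.70553588867188), 1.8490391969680786) [[439.0, 40.0], [444.0, -112.0], [669.0, -105.0], [664.0, 48.0]]
jar 1236 ((565.9993896484375, 313.1942443847656), (185.41099548339844, 152.97760009765625), 1.3610484600067139) [[472.0, 387.0], [475.0, 235.0], [660.0, 239.0], [657.0, 392.0]]
green ((565.239501953125, 310.8411865234375), (178.01393127441406, 149.8018035888672), 1.2692371606826782)
lid 631 ((630.4598999023438, 103.07546997070312), 27.1778507232666) [629.44527833 103.13138677  70.27663449]
cream 675 ((611.3034057617188, 313.1102294921875), 27.4909610748291) [609.62029126 312.45991557  75.95055242]
handle (284, 243, 24, 54) ((455.79364013671875, 119.4976577758789), (110.02723693847656, 12.223267555236816), 19.344928741455078) [[401.86151123046875, 107.04073333740234], [405.9105224609375, 95.50757598876953], [509.72576904296875, 131.95458984375], [505.6767578125, 143.48773193359375]]
ends [[563.19175006 151.47421744   5.        ]
 [404.64907706 100.16666035   5.        ]]
```

```bash
cat >> h.py <<'E'
from scipy.spatial.transform import Rotation as Rot
def go(s,x,y,z,ang):
    """shift in tool axes and yaw to reach world x,y,z with tool x axis at ang deg (mod 180)"""
    R=Rot.from_quat(s["eef_rot"]).as_matrix(); sh=R.T@(np.array([x,y,z])-s["ee_pos"])
    a=np.degrees(np.arctan2(R[1,0],R[0,0])); dy=-((ang-a+90)%180-90)
    print("t",round(s["time_s"],2),"pos",s["ee_pos"].round(1),"ang",a.round(2),"shift",sh.round(1),"yaw",np.radians(dy).round(3))
def wrist(bot,name=None):
    s=bot.read_state(); f=bot.grab_frame("wrist"); R=Rot.from_quat(s["eef_rot"]).as_matrix()
    H=np.array(f["hand_eye"]); Rc=R@H[:3,:3]; c=R@H[:3,3]+s["ee_pos"]
    if name: cv2.imwrite(name,f["frame"][:,:,::-1])
    return s,f,(Rc.T,-Rc.T@c)
E
```

Call:
arm_command(plan=[[30,-28,0,0,60],[60,-55,0,0,60],[89,-82,0,0,60],[117,-109,0,0,60],[145,-136,0,0,60],[173,-162,0,0,60],[201,-188,0,0,60],[229,-214,0,0,60],[255,-240,0,0,60],[278,-265,0,0,60],[299,-300,0,0,60],[320,-335,0,0,60]])

```text
time_s: 1.1
ee_pos: [414.7, -213.1, 219.1]
eef_rot: [0.986, 0.168, -0.0, -0.0]
wrist_force: [0.7, -0.0, 1.0]
width: 0.7
grasp_force: 0.0
```

Call:
arm_command(plan=[[20,-36,0,0,50],[40,-70,0,0,50],[60,-105,0,0,50],[80,-140,0,0,50],[100,-170,0,0,50],[119,-200,0,0,50],[137,-230,0,0,50],[155,-260,0,0,50],[170,-280,0,0,50],[179,-297,0,0,50],[179,-297,0,0,50],[179,-297,0,0,50]])

```text
time_s: 2.1
ee_pos: [484.7, 125.7, 218.9]
eef_rot: [0.986, 0.169, -0.0, -0.0]
wrist_force: [-0.8, -0.4, 1.1]
width: 0.587
grasp_force: 0.0
```

```bash
python3 - <<'E'
from h import *;from cell import bot;import pickle
s,f,Rt=wrist(bot,"pics/w1.png"); pickle.dump((s,f,Rt),open("w1.pkl","wb"))
print(s["wrist_force"],s["joints"].round(2)); go(s,484,127,100,18.6)
E
```

```text
[-0.76674924 -0.37658562  1.12588886] [ 0.05  0.23 -0.49  1.94  0.13  1.01 -1.73]
t 2.1 pos [484.7 125.7 218.9] ang 19.49 shift [-1.000e-01 -1.400e+00  1.189e+02] yaw 0.016
```

View pics/w1.png

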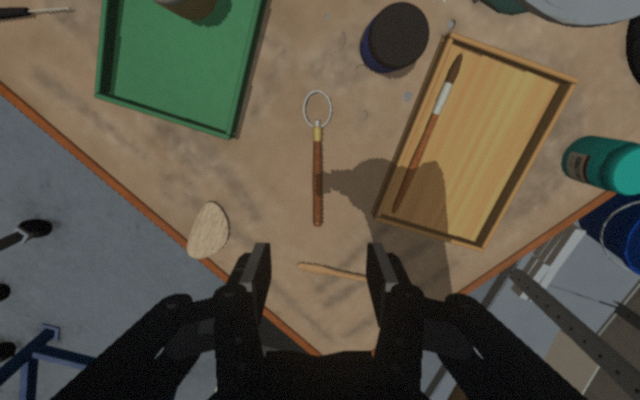

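The wrist view shows the tool upright, with the loop top at (317,90), the handle butt at (317,225) and the jar lid at (400,33). I'll measure these.

```bash
python3 - <<'E'
from h import *;import pickle
s,f,Rt=pickle.load(open("w1.pkl","rb"))
hsv=cv2.cvtColor(f["frame"],cv2.COLOR_RGB2HSV)
m=((hsv[:,:,2]<150)&(hsv[:,:,1]>125)&((hsv[:,:,0]<13)|(hsv[:,:,0]>170))).astype(np.uint8); m[:,:300]=0;m[:,336:]=0;m[:110]=0;m[240:]=0
c=max(cv2.findContours(m,0,1)[0],key=cv2.contourArea); q=cast(f,c[:,0],7,Rt)[:,:2].astype(np.float32)
print(cv2.boundingRect(c)); print(cv2.minAreaRect(q),cv2.boxPoints(cv2.minAreaRect(q)).round(1).tolist())
e=cast(f,[(317,90),(317.5,225.5)],5,Rt);print(e,np.hypot(*(e[0]-e[1])[:2]),e.mean(0))
print("tooltray rim corners",cast(f,[(452,33),(577,79),(483,249),(374,217)],26,Rt).round(1))
P=points(f,Rt); print(P[200,318],P[170,470])
E
```

```text
(313, 142, 9, 84)
((454.4477233886719, 116.42039489746094), (109.61608123779297, 10.407759666442871), 19.665990829467773) [[401.1000061035156, 102.9000015258789], [404.6000061035156, 93.0999984741211], [507.79998779296875, 130.0], [504.29998779296875, 139.8000030517578]]
[[562.17411798 154.26403344   5.        ]
 [401.47628419  96.89548767   5.        ]] 170.63101660690793 [481.82520109 125.57976056   5.        ]
tooltray rim corners [[ 660.5   42.    26. ]
 [ 665.7 -105.    26. ]
 [ 450.6 -112.3   26. ]
 [ 445.    37.7   26. ]]
[438.4512966  109.2591167   12.99144581] [536.87248491 -57.13398045   5.78088319]
```

Call:
arm_command(plan=[[-1,0,38,0,45],[-2,-1,76,0,40],[-2,-1,114,0,40],[-2,-1,145,0,40],[-2,-1,165,0,40],[-2,-1,182,0,40],[-2,-1,193,0,40],[-2,-1,201,0,40],[-2,-1,201,0,40],[-2,-1,201,0,40]])

```text
time_s: 2.98
ee_pos: [483.2, 124.7, 18.7]
eef_rot: [0.986, 0.168, 0.0, 0.0]
wrist_force: [-0.3, -0.1, 0.7]
width: 0.468
grasp_force: 0.0
```

Call:
arm_command(plan=[[0,0,0,0,30],[0,0,0,0,20],[0,0,0,0,10],[0,0,0,0,5],[0,0,0,0,5],[0,0,0,0,5],[0,0,0,0,5],[0,0,0,0,5]], grip_force=40)

```text
time_s: 3.65
ee_pos: [482.8, 125.0, 18.3]
eef_rot: [0.986, 0.168, -0.0, 0.0]
wrist_force: [-1.4, 0.2, 0.1]
width: 0.059
grasp_force: 0.0
```

The fingers closed to 5 mm on nothing, so I'll look.

```bash
python3 - <<'E'
from h import *;from cell import bot;import pickle
s,f,Rt=wrist(bot,"pics/w2.png"); pickle.dump((s,f,Rt),open("w2.pkl","wb"))
print(s["width"],s["grasp_force"],bot.nose_length); go(s,482.5,126,17,19.6)
E
```

```text
0.058624613363406415 0.0 14.0
t 3.65 pos [482.8 125.   18.3] ang 19.35 shift [ 0.  -1.   1.3] yaw -0.004
```

View pics/w2.png

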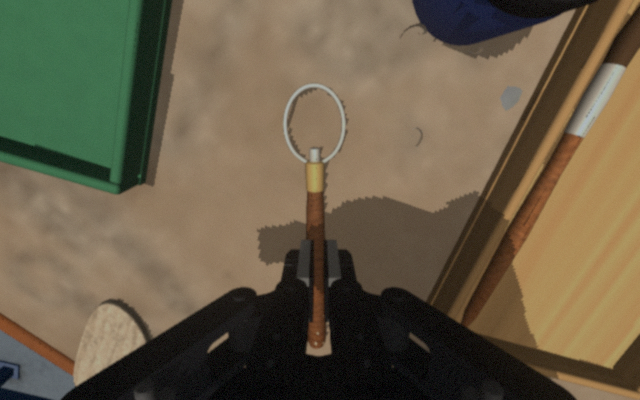

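The handle lies between the pads at (318,260), but there is no force yet. I'll close fully.

Call:
arm_command(plan=[[0,0,0,0,0],[0,0,0,0,0],[0,0,0,0,0],[0,0,0,0,0],[0,0,0,0,0]], grip_force=40)

```text
time_s: 4.12
ee_pos: [482.9, 125.0, 18.3]
eef_rot: [0.986, 0.168, 0.0, 0.0]
wrist_force: [-0.1, 0.6, -0.4]
width: -0.002
grasp_force: 0.0
```

```bash
python3 - <<'E'
from h import *;from cell import bot
s,f,Rt=wrist(bot); P=points(f,Rt)
for v in range(170,350,15): print(v,[tuple(P[v,u].round(0).astype(int)) for u in (300,318,336)])
cv2.imwrite("pics/w3.png",cv2.resize(f["frame"][200:370,220:420,::-1],None,fx=3,fy=3))
E
```

```text
170 [(np.int64(514), np.int64(147), np.int64(-1)), (np.int64(521), np.int64(138), np.int64(12)), (np.int64(522), np.int64(127), np.int64(-1))]
185 [(np.int64(506), np.int64(144), np.int64(0)), (np.int64(513), np.int64(135), np.int64(11)), (np.int64(513), np.int64(124), np.int64(-1))]
200 [(np.int64(497), np.int64(141), np.int64(0)), (np.int64(504), np.int64(132), np.int64(10)), (np.int64(504), np.int64(121), np.int64(0))]
215 [(np.int64(487), np.int64(138), np.int64(-1)), (np.int64(496), np.int64(129), np.int64(12)), (np.int64(495), np.int64(117), np.int64(0))]
230 [(np.int64(478), np.int64(135), np.int64(-1)), (np.int64(487), np.int64(126), np.int64(11)), (np.int64(485), np.int64(114), np.int64(0))]
245 [(np.int64(467), np.int64(132), np.int64(-1)), (np.int64(491), np.int64(128), np.int64(38)), (np.int64(475), np.int64(110), np.int64(-1))]
260 [(np.int64(485), np.int64(134), np.int64(46)), (np.int64(492), np.int64(128), np.int64(54)), (np.int64(491), np.int64(119), np.int64(48))]
275 [(np.int64(485), np.int64(134), np.int64(59)), (np.int64(492), np.int64(128), np.int64(65)), (np.int64(491), np.int64(119), np.int64(59))]
290 [(np.int64(491), np.int64(135), np.int64(78)), (np.int64(486), np.int64(126), np.int64(67)), (np.int64(495), np.int64(122), np.int64(76))]
305 [(np.int64(491), np.int64(134), np.int64(86)), (np.int64(480), np.int64(123), np.int64(68)), (np.int64(495), np.int64(122), np.int64(85))]
320 [(np.int64(496), np.int64(135), np.int64(98)), (np.int64(472), np.int64(121), np.int64(67)), (np.int64(498), np.int64(124), np.int64(97))]
335 [(np.int64(496), np.int64(135), np.int64(104)), (np.int64(415), np.int64(101), np.int64(13)), (np.int64(499), np.int64(125), np.int64(104))]
```

View pics/w3.png

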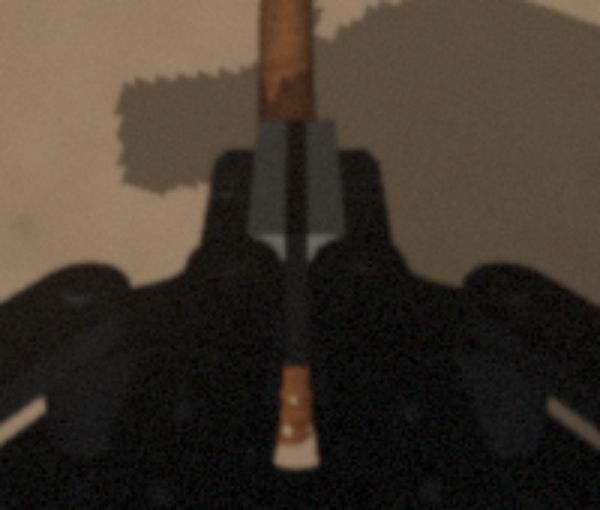

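The closed fingers sit above the handle, so the tips are higher than expected. I'll measure the tip height from the depth.

```bash
python3 - <<'E'
from h import *;from cell import bot
s,f,Rt=wrist(bot); P=points(f,Rt); print(s["ee_pos"])
for u in (310,314,324,328): print(u,[(v,P[v,u].round(0).astype(int).tolist()) for v in range(236,262,3)])
print(np.array(f["hand_eye"]).round(3).tolist())
E
```

```text
[482.87711236 125.06114886  18.29583656]
310 [(236, [482, 129, 12]), (239, [480, 129, 11]), (242, [490, 131, 35]), (245, [490, 131, 39]), (248, [490, 131, 41]), (251, [490, 131, 44]), (254, [491, 132, 49]), (257, [491, 131, 51]), (260, [490, 131, 53])]
314 [(236, [483, 127, 12]), (239, [480, 126, 10]), (242, [491, 130, 36]), (245, [491, 129, 38]), (248, [491, 130, 43]), (251, [491, 130, 45]), (254, [491, 130, 48]), (257, [491, 130, 51]), (260, [491, 129, 53])]
324 [(236, [483, 121, 8]), (239, [481, 120, 8]), (242, [493, 125, 36]), (245, [493, 125, 39]), (248, [493, 125, 42]), (251, [493, 125, 46]), (254, [493, 125, 48]), (257, [493, 125, 51]), (260, [493, 125, 54])]
328 [(236, [480, 117, 0]), (239, [477, 116, -1]), (242, [493, 123, 35]), (245, [493, 123, 39]), (248, [493, 123, 42]), (251, [493, 123, 45]), (254, [494, 123, 48]), (257, [493, 123, 50]), (260, [493, 123, 53])]
[[0.0, -0.947, -0.32, 80.836], [1.0, 0.0, -0.0, 0.51], [0.0, -0.32, 0.947, -154.243], [0.0, 0.0, 0.0, 1.0]]
```

Depth puts the pad tips at z≈34, about 30 mm higher than TCP−14. The table and the handle top both read correctly in the same frame. I'll open and descend in guarded steps.

Call:
arm_command(plan=[[0,-1,0,0,40],[0,-1,0,0,40],[0,-1,0,0,40],[0,-1,0,0,40],[0,-1,0,0,40],[0,-1,4,0,40],[0,-1,8,0,40],[0,-1,12,0,40],[0,-1,16,0,40],[0,-1,20,0,40],[0,-1,20,0,40]])

```text
time_s: 5.13
ee_pos: [481.9, 125.8, -2.7]
eef_rot: [0.986, 0.168, -0.001, 0.0]
wrist_force: [1.2, -0.6, -0.1]
width: 0.471
grasp_force: 0.0
```

```bash
python3 - <<'E'
from h import *;from cell import bot
s,f,Rt=wrist(bot,"pics/w4.png"); P=points(f,Rt); print(s["ee_pos"],s["wrist_force"])
Z=P[:,:,2]; Q=(P-s["ee_pos"])@Rot.from_quat(s["eef_rot"]).as_matrix()
m=(abs(Q[:,:,0])<25)&(abs(Q[:,:,1])<45)&(abs(Q[:,:,1])>16)&(Z>2.5); m[230:270]&=True
v,u=np.where(m); i=np.argsort(Z[m])[:400]
print(np.percentile(Z[m],[0,1,3,5,10,20]), Q[m][i].mean(0))
for a in (-30,-26,-24,24,26,30):
  k=m&(abs(Q[:,:,1]-a)<1.5); print(a,k.sum(),np.sort(Z[k])[:5].round(1))
E
```

```text
[481.87377319 125.81215745  -2.67335079] [ 1.20975747 -0.58043734 -0.06188087]
[10.08440939 16.63167319 21.79452006 26.37231523 35.82838491 49.83456453] [  3.37172687   0.07412572 -19.2933492 ]
-30 440 [16.3 17.1 17.2 17.2 17.3]
-26 719 [13.6 15.  15.1 15.6 15.6]
-24 1094 [13.6 14.4 15.  15.5 15.6]
24 1252 [14.2 14.7 14.9 15.1 15.4]
26 973 [14.  14.5 14.6 15.4 15.6]
30 480 [16.2 16.8 16.9 17.2 17.5]
```

No contact, and the tips are at z≈14, so the tip offset is about 16 mm above the TCP. Another 10 mm down should put the tips near z 4.

Call:
arm_command(plan=[[0,0,3,0,40],[0,0,6,0,40],[0,0,9,0,35],[0,0,10,0,30],[0,0,10,0,30],[0,0,10,0,30]])

```text
time_s: 5.68
ee_pos: [482.5, 126.0, -11.8]
eef_rot: [0.986, 0.168, -0.0, 0.0]
wrist_force: [0.3, 0.1, -0.4]
width: 0.354
grasp_force: 0.0
```

Call:
arm_command(plan=[[0,0,0,0,20],[0,0,0,0,10],[0,0,0,0,5],[0,0,0,0,5],[0,0,0,0,5],[0,0,0,0,5],[0,0,0,0,5]], grip_force=40)

```text
time_s: 6.27
ee_pos: [482.8, 126.1, -11.4]
eef_rot: [0.986, 0.168, 0.0, 0.0]
wrist_force: [-1.0, -0.4, 4.8]
width: 0.142
grasp_force: 40.1
```

Call:
arm_command(plan=[[0,0,-10,0,5],[0,0,-30,0,5],[0,0,-60,0,5],[0,0,-90,0,5],[0,0,-100,0,5],[2,30,-100,0.05,5],[4,60,-100,0.12,5],[6,95,-100,0.2,5],[9,130,-100,0.27,5],[11,160,-100,0.306,5],[12,180,-100,0.306,5],[12,184,-100,0.306,5]])

```text
time_s: 7.27
ee_pos: [555.6, -48.8, 88.0]
eef_rot: [1.0, 0.013, 0.0, 0.001]
wrist_force: [-0.8, -0.6, -0.7]
width: 0.141
grasp_force: 39.3
```

```bash
python3 - <<'E'
from h import *;from cell import bot;import pickle
s,f,Rt=wrist(bot,"pics/w5.png"); pickle.dump((s,f,Rt),open("w5.pkl","wb"))
print(s["width"],s["grasp_force"],s["wrist_force"]); go(s,555.3,-43,-5,1.8)
E
```

```text
0.14078775518028455 39.304643869400024 [-0.84352519 -0.60252725 -0.69295218]
t 7.27 pos [555.6 -48.8  88. ] ang 1.46 shift [-0.1 -6.  93. ] yaw -0.006
```

View pics/w5.png

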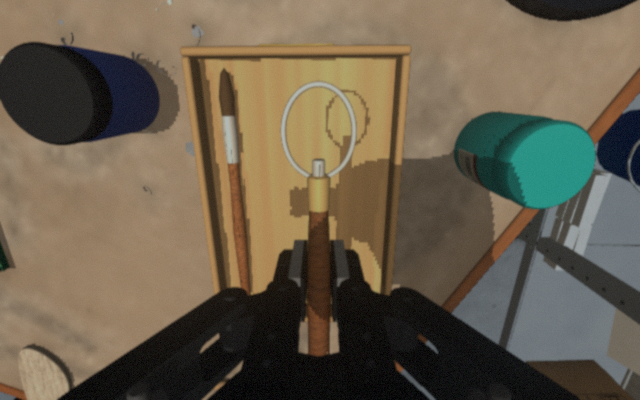

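The tool is held straight over the tray, with the loop at (318,130). The brush is on the left at (232,150) and the far rim corners are at (184,50) and (410,48). I'll check the clearance.

```bash
python3 - <<'E'
from h import *;from cell import bot;import pickle
s,f,Rt=pickle.load(open("w5.pkl","rb"))
print(cast(f,[(184,50),(409,49)],26,Rt).round(1), cast(f,[(225,72),(243,260)],14,Rt).round(1))
go(bot.read_state(),555.5,-43,-5,1.8)
E
```

```text
[[ 660.1   40.1   26. ]
 [ 664.5 -106.    26. ]] [[648.1  17.9  14. ]
 [498.   13.4  14. ]]
t 7.32 pos [555.1 -47.1  88. ] ang 1.54 shift [ 0.6 -4.2 93. ] yaw -0.004
```

Call:
arm_command(plan=[[0,-4,25,0,5],[0,-4,50,0,5],[0,-4,70,0,5],[0,-4,80,0,5],[0,-4,86,0,5],[0,-4,90,0,5],[0,-4,92,0,5],[0,-4,93,0,5],[0,-4,93,0,5]])

```text
time_s: 8.07
ee_pos: [555.2, -39.6, -4.0]
eef_rot: [1.0, 0.016, 0.001, 0.0]
wrist_force: [0.9, -0.1, -0.7]
width: 0.141
grasp_force: 39.3
```

Call:
arm_command(plan=[[0,2,1,0,5],[0,2,1.5,0,5],[0,2,1.5,0,5]])

```text
time_s: 8.32
ee_pos: [555.3, -42.1, -5.4]
eef_rot: [1.0, 0.016, 0.001, 0.0]
wrist_force: [-0.1, -1.4, 5.1]
width: 0.137
grasp_force: 40.0
```

Call:
arm_command(plan=[[0,0,0,0,15],[0,0,0,0,22],[0,0,0,0,32],[0,0,0,0,36],[0,0,0,0,36],[0,0,-10,0,36],[0,0,-35,0,36],[0,0,-70,0,36],[0,0,-105,0,36],[0,0,-140,0,60],[0,0,-150,0,80],[0,0,-150,0,80]])

```text
time_s: 9.32
ee_pos: [557.2, -41.5, 148.0]
eef_rot: [1.0, 0.016, 0.004, 0.0]
wrist_force: [-0.3, -0.3, -0.3]
width: 0.832
grasp_force: 0.0
```

```bash
python3 - <<'E'
from h import *;from cell import bot;import pickle
s,f,Rt=wrist(bot,"pics/w6.png"); pickle.dump((s,f,Rt),open("w6.pkl","wb"))
print(s["width"],s["wrist_force"],s["joints"].round(2)); go(s,630,103,145,1.5)
E
```

```text
0.8321758142931405 [-0.32525937 -0.30954218 -0.34501656] [ 0.25  0.39 -0.35  1.89  0.17  0.88 -1.73]
t 9.32 pos [557.2 -41.5 148. ] ang 1.81 shift [  77.3 -142.1    3.5] yaw 0.005
```

View pics/w6.png

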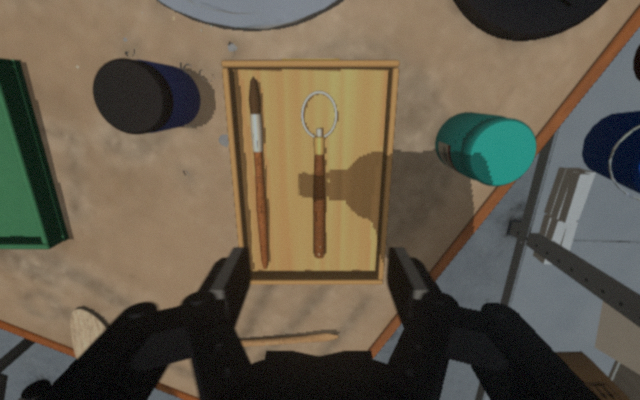

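The tool lies flat beside the brush, handle at (319,200). The jar lid is at (133,95). I'll measure the jar and anything tall around it.

```bash
python3 - <<'E'
from h import *;from cell import bot;import pickle
s,f,Rt=pickle.load(open("w6.pkl","rb")); P=points(f,Rt); Z=P[:,:,2]
v,u=np.mgrid[:400,:640]
m=(Z>66)&(Z<76)&(u<220)&(v<140)
q=P[m];print("lid",len(q),cv2.minEnclosingCircle(q[:,:2].astype(np.float32)),q.mean(0),np.percentile(q[:,2],[5,50,95]))
T=points(pickle.load(open("f0.pkl","rb"))["top"]).reshape(-1,3)
m=(T[:,2]>25)&(abs(T[:,0]-630)<90)&(abs(T[:,1]-103)<100)&(np.hypot(T[:,0]-630,T[:,1]-103)>33)
r=np.hypot(T[m,0]-630,T[m,1]-103); i=np.argsort(r)[::60][:12]; print(np.c_[r[i],T[m][i]].round(0)); 
go(bot.read_state(),630,103,145,1.5)
E
```

```text
lid 4435 ((630.2669067382812, 99.5697250366211), 27.59407615661621) [631.21456933  98.01417363  70.02489898] [68.31823236 70.13253279 71.29462613]
[[ 57. 637.  47.  26.]
 [ 71. 688.  63. 110.]
 [ 76. 698.  70. 110.]
 [ 79. 700.  66. 111.]
 [ 82. 697.  57. 111.]
 [ 84. 694.  48. 111.]
 [ 87. 568.  42.  25.]
 [ 89. 695.  42. 111.]
 [ 91. 687.  32. 113.]
 [ 94. 712.  57. 110.]
 [ 96. 688.  26. 111.]
 [ 99. 678.  17. 110.]]
t 9.37 pos [555.7 -41.6 145.7] ang 1.81 shift [  78.8 -142.2    0.9] yaw 0.005
```

Call:
arm_command(plan=[[20,-35,0,0,78],[40,-70,0,0,78],[58,-105,0,0,78],[74,-131,0,0,78],[79,-140,0,0,78],[79,-140,0,0,78],[79,-140,0,0,78]])

```text
time_s: 9.95
ee_pos: [628.1, 100.3, 142.1]
eef_rot: [1.0, 0.016, -0.002, 0.001]
wrist_force: [-0.9, -0.5, -0.5]
width: 0.911
grasp_force: 0.0
```

```bash
python3 - <<'E'
from h import *;from cell import bot;import pickle
s,f,Rt=wrist(bot,"pics/w7.png"); P=points(f,Rt); Z=P[:,:,2]
m=(Z>66)&(Z<76)&(np.hypot(P[:,:,0]-630,P[:,:,1]-100)<60)
q=P[m];c,r=cv2.minEnclosingCircle(q[:,:2].astype(np.float32));print("lid",len(q),c,r)
go(s,*c,15,1.8)
E
```

```text
lid 3400 (630.4767456054688, 99.63017272949219) 27.176185607910156
t 9.95 pos [628.1 100.3 142.1] ang 1.87 shift [  2.8   0.6 127. ] yaw 0.001
```

View pics/w7.png

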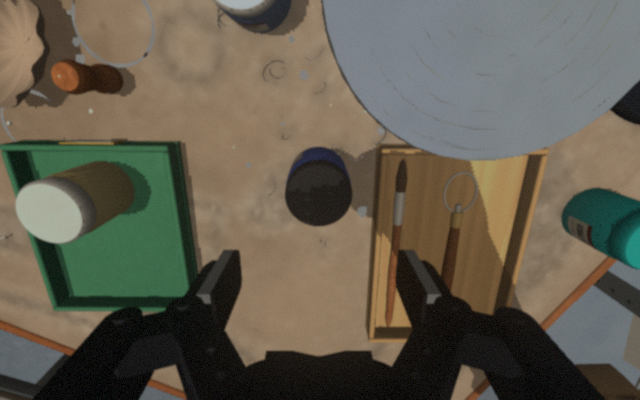

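The jar is centred between the fingers at (319,187), and the wheel plate lies to the right and further back. I'll descend in two stages.

Call:
arm_command(plan=[[2,0,30,0,78],[2,0,55,0,78],[2,0,75,0,78],[2,0,90,0,78],[2,0,100,0,78],[2,0,105,0,78],[2,0,105,0,78]])

```text
time_s: 10.58
ee_pos: [630.5, 99.3, 37.8]
eef_rot: [1.0, 0.015, -0.001, 0.001]
wrist_force: [0.5, -0.3, 0.3]
width: 0.912
grasp_force: 0.0
```

```bash
python3 - <<'E'
from h import *;from cell import bot
s,f,Rt=wrist(bot); P=points(f,Rt); Z=P[:,:,2]; Q=(P-s["ee_pos"])@Rot.from_quat(s["eef_rot"]).as_matrix()
print(s["wrist_force"]);go(s,630.5,99.6,15,1.8)
for a in (-50,-46,-43,43,46,50):
  k=(abs(Q[:,:,0])<16)&(abs(Q[:,:,1]-a)<1.5)&(Z>28)&(Z<150); print(a,k.sum(),np.sort(Z[k])[:4].round(1))
E
```

```text
[ 0.52659914 -0.26725701  0.33432466]
t 10.58 pos [630.5  99.3  37.8] ang 1.73 shift [ 0.1 -0.4 22.8] yaw -0.001
-50 793 [65.9 66.2 67.3 67.9]
-46 412 [67.  67.1 67.8 68.5]
-43 800 [62.7 63.3 63.5 63.5]
43 851 [63.3 63.4 63.5 63.5]
46 674 [62.5 62.5 62.7 64.5]
50 649 [67.1 67.2 67.6 67.7]
```

Call:
arm_command(plan=[[0,0,8,0,78],[0,0,16,0,78],[0,0,22,0,78],[0,0,25,0,78],[0,0,25,0,78],[0,0,25,0,68],[0,0,25,0,60],[0,0,25,0,48],[0,0,25,0,48],[0,0,25,0,48],[0,0,25,0,48]], grip_force=50)

```text
time_s: 11.55
ee_pos: [631.9, 101.0, 14.4]
eef_rot: [1.0, 0.016, 0.001, -0.0]
wrist_force: [-0.6, -0.4, 4.8]
width: 0.638
grasp_force: 53.0
```

Call:
arm_command(plan=[[0,0,-10,0,48],[0,0,-35,0,48],[0,0,-65,0,48],[0,0,-85,0,48],[-25,-20,-85,0,48],[-50,-45,-85,0,48],[-70,-75,-85,0,48],[-85,-110,-85,0,48],[-93,-145,-85,0,48],[-94,-175,-85,0,48],[-94,-200,-85,0,48],[-94,-214,-85,0,48]])

```text
time_s: 12.55
ee_pos: [529.0, 315.9, 99.4]
eef_rot: [1.0, 0.018, -0.0, -0.001]
wrist_force: [0.1, 0.4, -1.9]
width: 0.645
grasp_force: 53.2
```

```bash
python3 - <<'E'
from h import *;from cell import bot
bot.grab_frame("top");s,f,Rt=wrist(bot,"pics/w8.png"); print(s["width"],s["grasp_force"])
go(s,531.5,312,20,1.8)
E
```

```text
0.6407154652075334 53.247960805892944
t 12.6 pos [528.8 317.9  99.4] ang 2.15 shift [ 2.5  6.3 79.4] yaw 0.006
```

View pics/w8.png

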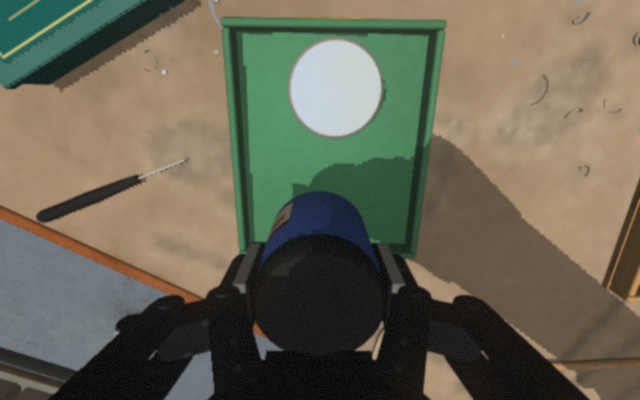

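The jar is held upright over the green tray. The tray corners show at (222,20), (447,22) and (416,257), and the cream lid at (336,88). I'll verify the tray centre.

```bash
python3 - <<'E'
from h import *;from cell import bot
s,f,Rt=wrist(bot); c=cast(f,[(222,20),(447,22),(416,257),(239,250)],26,Rt);print(c.round(1))
P=points(f,Rt);Z=P[:,:,2];m=(Z>68)&(Z<84);m[145:]=0;q=P[m];print(cv2.minEnclosingCircle(q[:,:2].astype(np.float32)),q[:,2].mean())
go(s,531.5,312,20,1.8)
E
```

```text
[[653.2 382.7  26. ]
 [657.4 233.3  26. ]
 [480.  229.1  26. ]
 [481.1 379.7  26. ]]
((610.950927734375, 310.8450927734375), 27.07265281677246) 76.07188917293159
t 12.65 pos [529.4 315.   99.1] ang 2.07 shift [ 2.   3.3 79.1] yaw 0.005
```

Call:
arm_command(plan=[[1,2,15,0,48],[2,3,35,0,48],[2,3,52,0,48],[2,3,64,0,48],[2,3,71,0,48],[2,3,75,0,48],[2,3,77,0,48],[2,3,77,0,48],[2,3,77,0,48]])

```text
time_s: 13.45
ee_pos: [533.1, 309.1, 22.5]
eef_rot: [1.0, 0.016, 0.001, -0.0]
wrist_force: [-0.0, 0.5, -2.3]
width: 0.641
grasp_force: 53.2
```

Call:
arm_command(plan=[[0,0,1,0,48],[0,0,1.5,0,48],[0,0,2,0,48],[0,0,2,0,48]])

```text
time_s: 13.78
ee_pos: [532.9, 309.1, 20.4]
eef_rot: [1.0, 0.016, 0.0, -0.0]
wrist_force: [-0.8, -0.7, 3.3]
width: 0.645
grasp_force: 53.7
```

Contact felt, so I'll release gently and retreat.

Call:
arm_command(plan=[[0,0,0,0,58],[0,0,0,0,64],[0,0,0,0,72],[0,0,0,0,78],[0,0,0,0,78],[0,0,-10,0,78],[0,0,-30,0,78],[0,0,-60,0,78],[0,0,-95,0,78],[0,0,-130,0,78],[0,0,-160,0,78],[0,0,-170,0,78]])

```text
time_s: 14.78
ee_pos: [534.6, 310.6, 196.0]
eef_rot: [1.0, 0.016, 0.003, -0.002]
wrist_force: [0.2, -0.0, -0.9]
width: 0.916
grasp_force: 0.0
```

```bash
python3 - <<'E'
from h import *;from cell import bot
s=bot.read_state();print(s["ee_pos"],s["wrist_force"])
f=bot.grab_frame("scene"); P=points(f)
cv2.imwrite("pics/end.png",cv2.resize(f["frame"][110:310,150:450,::-1],None,fx=2.5,fy=2.5))
E
```

```text
[534.59199883 310.60434315 195.97233473] [ 0.22219168 -0.00235488 -0.91869486]
```

View pics/end.png

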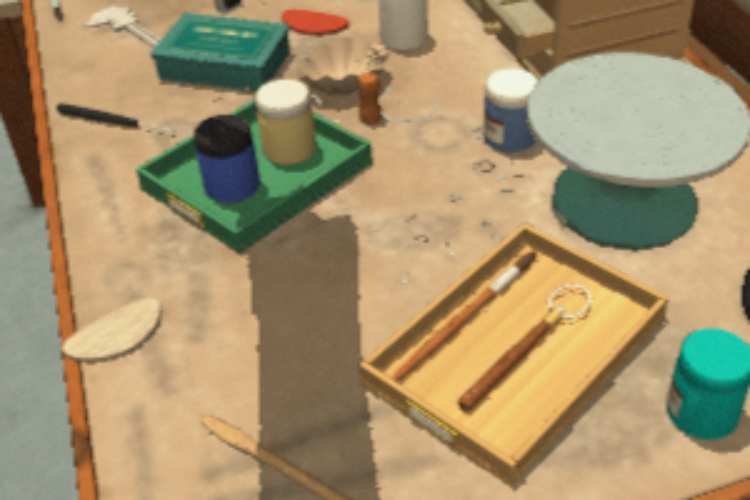

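The final picture shows the blue jar upright beside the cream jar at (227,160), and the loop tool flat beside the brush at (520,350). Handing in.

Call:
arm_command(plan=[[0,0,0,0,78],[0,0,0,0,78],[0,0,0,0,78]])

```text
time_s: 15.08
ee_pos: [531.7, 308.0, 187.9]
eef_rot: [1.0, 0.016, -0.001, 0.001]
wrist_force: [0.4, 0.2, -0.5]
width: 0.916
grasp_force: 0.0
```

```bash
python3 -c "
from cell import bot
print(bot.hand_in())"
```

```text
the job is handed in; nothing more can be done
None
```

The loop tool lies flat beside the brush in the wooden tray, the blue jar stands upright beside the cream jar in the green tray, and the job was handed in at about 15 s of the 61 s allowed (no verdict was returned).

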